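# Seal the dry-food containers in order

## Task

Seal three of the storage containers on the kitchen worktop by gently pressing the button on each lid all the way down: first the tall round one, then the square one, then the low wide one. Leave the slim round one's button up, as it is still in use. Do not pick up, tip or push about any container, and leave the mug and the spoon alone.

Things in the scene. Friction and masses are not known exactly. Their poses are not given: they have to be found in the camera images.
- tall: the tall round container, 100 mm across: loose, cream body, steel lid 4 mm wider whose top is 180 mm above the worktop, the push button in its middle rising 194 mm at most. Origin: centre of the underside; z up. It weighs 0.4 to 1.1 kg.
- tall_button_top (a point): centre of the top face of the tall container's round push button (grey, 40 mm across); moves with the button
- tall_button (a joint): how far that button is pressed in, m: 0 = up, 14 mm proud of the lid; 0.012 = fully down at its stop, 2 mm proud of the lid. Starts at 0 to 0.002. It resists with about 4 N, slowly pressed, and stays where it is left. At its stop the whole lid gives on a soft seal: 3 N per mm over 5 mm, then hard; it springs back. More than 30 N from the fingers is too rough.
- square: the square container, 105 by 105 mm: loose, cream body, steel lid 4 mm wider whose top is 140 mm above the worktop, the push button in its middle rising 154 mm at most. Origin: centre of the underside; z up. It weighs 0.4 to 1.1 kg.
- square_button_top (a point): centre of the top face of the square container's round push button (grey, 40 mm across); moves with the button
- square_button (a joint): how far that button is pressed in, m: 0 = up, 14 mm proud of the lid; 0.012 = fully down at its stop, 2 mm proud of the lid. Starts at 0 to 0.002. It resists with about 4 N, slowly pressed, and stays where it is left. At its stop the whole lid gives on a soft seal: 3 N per mm over 5 mm, then hard; it springs back. More than 30 N from the fingers is too rough.
- low: the low wide round container, 124 mm across: loose, cream body, steel lid 4 mm wider whose top is 90 mm above the worktop, the push button in its middle rising 104 mm at most. Origin: centre of the underside; z up. It weighs 0.4 to 1.1 kg.
- low_button_top (a point): centre of the top face of the low container's round push button (grey, 40 mm across); moves with the button
- low_button (a joint): how far that button is pressed in, m: 0 = up, 14 mm proud of the lid; 0.012 = fully down at its stop, 2 mm proud of the lid. Starts at 0 to 0.002. It resists with about 4 N, slowly pressed, and stays where it is left. At its stop the whole lid gives on a soft seal: 3 N per mm over 5 mm, then hard; it springs back. More than 30 N from the fingers is too rough.
- slim: the slim round container, 76 mm across: loose, cream body, steel lid 4 mm wider whose top is 120 mm above the worktop, the push button in its middle rising 134 mm at most. Origin: centre of the underside; z up. It weighs 0.4 to 1.1 kg. Its button is to stay up.
- slim_button_top (a point): centre of the top face of the slim container's round push button (grey, 40 mm across); moves with the button
- slim_button (a joint): how far that button is pressed in, m: 0 = up, 14 mm proud of the lid; 0.012 = fully down at its stop, 2 mm proud of the lid. Starts at 0 to 0.002. It resists with about 4 N, slowly pressed, and stays where it is left. At its stop the whole lid gives on a soft seal: 3 N per mm over 5 mm, then hard; it springs back. More than 30 N from the fingers is too rough.
- mug: bystander: white mug, 80 mm across, 92 mm high, handle on its own +y side; loose; origin at the centre of its underside
- spoon: bystander: wooden spoon 240 mm long lying flat along its own x; loose; origin on its underside near the middle
Things that resemble listed ones, but are neither listed nor needed, are in the scene too. What is shaped like the tall but black or pink is not meant. Leave any turquoise look-alike of the low alone.

How it is judged:
By the outcome, as a careful person would: the job done as asked, in the order asked, and still so for the second after the job is handed in, with the robot touching nothing.
It also fails if it takes over 51 s, if anything falls off the work surface, if the arm or the gripper's body presses on something with over 40 N, if the wrist force passes 120 N, or if a joint passes its speed limit or range.

## Robot

A 6-joint arm with a two-finger parallel gripper is mounted at the origin on the work surface. World frame = base frame: x ahead of the robot, y to its left, z up, the work surface at z = 0. Lengths are in mm, angles in rad, forces in N, time in s.
With the tool pointing down it reaches from about 350 to 975 mm from the base axis. Payload 17.4 kg.
Tool frame: the origin (TCP) lies midway between the tips of the shut fingers; the grasp point (between the pads) lies 19 mm behind it; z points along the fingers, y is the line along which they close (so a half turn about z gives the same grasp; the last joint's range is limited). The gripper opens to 85 mm and grips with 20 to 120 N. Pads are 22 mm wide; open, the fingers measure 114 mm over their backs; the gripper's body (76 mm by 85 mm) begins 54 mm behind the grasp point. The pads swing forward as they close: fully open they stand 13 mm farther back than shut.
Start: joints at [-1.197, 0.116, 1.442, -0, 1.584, -0.038], TCP at [270.167, -618.581, 231.303] pointing down, gripper open.
Joint ranges: [-2.83, 2.83], [-0.83, 2.19], [0.07, 2.5], [-1.14, 4.28], [0.01, 3], [-2.97, 2.97]. Speed limits (rad/s): [1.89, 1.89, 2.22, 3.14, 3.14, 3.14].

## Interface

Orientations are given as a 3x3 rotation matrix whose columns are the frame's x, y, z axes.
In Python, from workcell import robot gives the robot as it stands. The module is installed in compiled form; this text tells all that it offers.
- The arm moves only by the shell command python3 -m jog 'ROWS' [FORCE]. ROWS is JSON, a list of rows, each a list of 3 entries, a list of its own where there are three numbers: the finger opening in mm, from 0 to 85.4, then the shift along the world's x, y, z in mm, then the turn, a rotation vector about the world's x, y, z in rad. A call has 1 to 8 rows; each row shifts and turns the commanded pose from where the row before left it; what a row does not reach is not made up. A row lasts 1/12 s, in which the tool goes at most 41.7 mm and 7.16 degrees, less where a joint would pass 70% of its speed; a pose out of reach is approached as far as the arm can. A call with a gripper value outside its range is refused whole. The fingers move at their own pace and stop on an object; FORCE is the grip in N (left out, the last holds). Time passes only in rows, so rows that do not move let the fingers close. It gives the time, the measured TCP pose, the force, the opening and the grip force at its end, in the units of the state.
- robot.state(): the state, without advancing time (a new reading comes with each control period).
- robot.get_image(name): name is "scene" or "top" or "wrist"; returns a dict with "image" (400x640x3 uint8, red, green, blue), "z_map" (400x640 float32, mm along the optical axis (not along the pixel's ray), 0 where there is no reading), "fx", "fy", "cx", "cy" (pixels), "eye" and "rotation" of the camera in the world. Camera axes: x right, y down, z forward; pixel columns grow to the right and rows downward; lengths in mm; the calibration is good to about 2 mm. A picture is of the moment at which its call begins.
- robot.finish_job(): hands the job in; it is judged then, once.
The state is a dict: "t": time; "qpos": joint angles; "qd": joint speeds; "joint_torque": joint torques, N m; "tcp_pos": TCP position; "ee_rot": TCP orientation; "wrist_force": force on the tool from outside, world axes, zero at the start; "ft_torque": the same for the moment, N m; "grip_width": opening from 0.0 (shut) to 1.0 (fully open); "grasp_force": force on a finger pad.
Only numpy, scipy, OpenCV 4.12 (cv2) and the standard library are available. Lean on these libraries where they do the work, as an engineer would, in place of code of your own. Each camera call takes 0.05 s, during which the arm holds its last target. There are 200 camera calls.

## Working session

There is one attempt and no reset: what is moved stays moved. The work goes in short steps, Python scripts to look and compute and a shell command to move; the robot and the scene stay as the last step left them, time stands still between calls to the robot, and variables do not carry over. Pictures are saved under pics/ and viewed, at most 10 in all, crops included, and the job is handed in when it is done.

```bash
mkdir -p pics; cat > h.py <<'E'
import numpy as np, cv2
from workcell import robot
def grab(n):
    d=robot.get_image(n); cv2.imwrite(f'pics/{n}_{len(__import__("os").listdir("pics"))}.png',d['image'][:,:,::-1]); return d
def cloud(d):
    v,u=np.mgrid[:400,:640]; z=d['z_map']
    p=np.stack([(u-d['cx'])/d['fx']*z,(v-d['cy'])/d['fy']*z,z],-1)
    return p@np.array(d['rotation']).T+np.array(d['eye'])
E
python3 - <<'E'
from h import *
import pickle
np.set_printoptions(precision=1,suppress=True)
for n in('top','scene'):
    d=grab(n); pickle.dump(d,open(n+'.pkl','wb')); print(n,d['eye'],d['rotation'],d['fx'])
    P=cloud(d); Z=P[...,2]; ok=d['z_map']>0
    for h in(194,180,154,140,134,120,104,90):
        m=(ok&(abs(Z-h)<3.5)).astype(np.uint8)
        k,l,s,c=cv2.connectedComponentsWithStats(m)
        for i in range(1,k):
            if s[i,4]>60:
                q=P[l==i]; print(h,s[i],q.mean(0),np.ptp(q[:,:2],axis=0),np.median(d['image'][l==i],axis=0))
print(robot.state())
E
ls pics
```

```text
top [ 446.4    9.9 1759. ] [[-0.  -1.   0.1]
 [-1.   0.  -0. ]
 [ 0.  -0.1 -1. ]] 515.56388207733
194 [337 198  12  13  76] [524.4 -75.5 193.4] [36.5 33.8] [207.  192.  177.5]
194 [292 229  13  13  83] [432.   60.6 194. ] [36.3 36.4] [216. 200. 185.]
194 [341 247  13  13  92] [376.5 -86.8 193.7] [36.2 36.2] [204. 189. 175.]
180 [326 188  34  33 512] [524.8 -75.9 180. ] [ 98.6 101. ] [254. 253. 248.]
180 [281 219  34  34 522] [431.4  63.3 179.9] [100.5 101. ] [255. 219. 233.]
180 [330 236  34  34 509] [375.6 -87.7 180.1] [100.3 100.7] [77. 69. 66.]
154 [240 218  12  12  74] [468.2 223.  153.3] [34.4 34.4] [219. 204. 188.]
140 [225 203  43  43 679] [468.3 225.1 140. ] [132.2 132.2] [254. 254. 252.]
134 [388 176  13  12  81] [ 595.7 -244.5  133.9] [35.2 38.6] [193. 179. 167.]
120 [382 170  25  25 222] [ 594.5 -243.6  119.9] [77.4 77.7] [255. 251. 241.]
104 [276 122  12  12  69] [778.8 114.5 104. ] [36.8 36.1] [202. 190. 175.]
104 [294 174  13  11  63] [609.6  56.5 103.4] [32.8 38.8] [213. 199. 184.]
90 [263 110  38  38 622] [778.5 112.   90. ] [123.7 121.7] [ 23. 243. 226.]
90 [281 160 
[... 2011 characters left out ...]
90 [298 209  41  28 733] [620.8  60.8  89.9] [128.9 126. ] [242. 238. 230.]
90 [367 208  39  15  65] [513.  242.4  90.2] [ 90.7 108.7] [196. 180. 156.]
90 [ 293  247   47   35 1096] [789.2 119.2  89.9] [126.7 127.2] [ 99. 224. 207.]
{'t': 0.1, 'qpos': array([-1.2,  0.1,  1.4, -0. ,  1.6, -0. ]), 'qd': array([ 0., -0., -0.,  0., -0., -0.]), 'joint_torque': array([  0. , -73.4, -63.4,  -0. ,   0. ,   0. ]), 'tcp_pos': array([ 270.1, -618.4,  230.6]), 'ee_rot': array([[ 0.9,  0.4, -0. ],
       [ 0.4, -0.9,  0. ],
       [-0. , -0. , -1. ]]), 'wrist_force': array([ 0.5, -1.1, -0.2]), 'ft_torque': array([-0.,  0.,  0.]), 'grasp_force': 0.0, 'grip_width': 0.9995250509789915}
scene_1.png
top_0.png
```

View pics/scene_1.png

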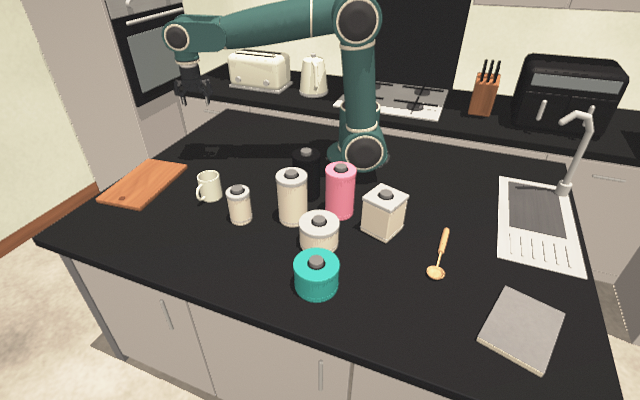

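View pics/top_0.png

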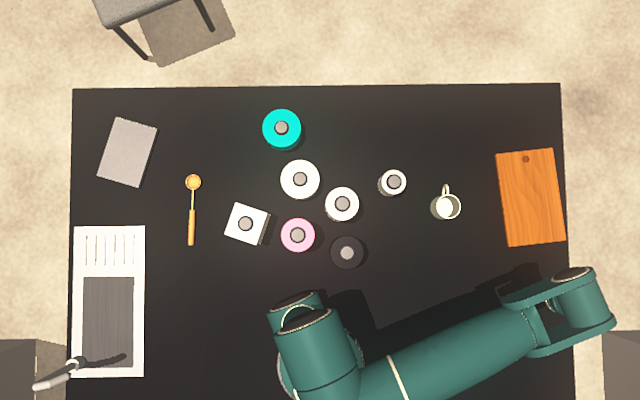

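The scene shows the cream tall (292,175), square (385,195) and low (319,220) containers, with black, pink and turquoise look-alikes beside them. The top view has the targets at (342,204), (246,224) and (300,180). Averaging both views puts the buttons at tall (527,-73.5), square (471,226) and low (613,57.5).

```bash
python3 -m jog '[[0,[16,34,0],[0,0,0]],[0,[16,34,0],[0,0,0]],[0,[16,34,0],[0,0,0]],[0,[16,34,0],[0,0,0]],[0,[16,34,0],[0,0,0]],[0,[16,34,0],[0,0,0]],[0,[16,34,0],[0,0,0]],[0,[16,34,0],[0,0,0]]]' 20
python3 -m jog '[[0,[16,34,0],[0,0,0]],[0,[16,34,0],[0,0,0]],[0,[16,34,0],[0,0,0]],[0,[16,34,0],[0,0,0]],[0,[16,34,0],[0,0,0]],[0,[16,34,0],[0,0,0]],[0,[16,34,0],[0,0,0]],[0,[16,34,0],[0,0,0]]]'
python3 -m jog '[[0,[0,0,-10],[0,0,0]],[0,[0,0,-10],[0,0,0]],[0,[0,0,0],[0,0,0]]]'
```

```text
t: 0.77
tcp_pos: [398.4, -344.8, 231.1]
ee_rot: [[0.917, 0.4, -0.0], [0.4, -0.917, 0.0], [-0.0, -0.0, -1.0]]
wrist_force: [-0.1, -0.6, 0.2]
grip_width: 0.003
grasp_force: 0.0
t: 1.43
tcp_pos: [526.5, -72.7, 231.2]
ee_rot: [[0.916, 0.4, 0.0], [0.4, -0.916, -0.0], [0.0, 0.0, -1.0]]
wrist_force: [0.5, -0.2, -0.0]
grip_width: 0.0
grasp_force: 0.0
t: 1.68
tcp_pos: [525.3, -74.6, 208.6]
ee_rot: [[0.916, 0.401, -0.003], [0.401, -0.916, 0.0], [-0.003, -0.002, -1.0]]
wrist_force: [0.7, -0.5, -1.5]
grip_width: 0.002
grasp_force: 0.0
```

```bash
python3 -m jog '[[0,[0,0,-4],[0,0,0]],[0,[0,0,-4],[0,0,0]],[0,[0,0,-3],[0,0,0]],[0,[0,0,-2],[0,0,0]],[0,[0,0,-2],[0,0,0]],[0,[0,0,-2],[0,0,0]],[0,[0,0,-2],[0,0,0]]]'
python3 -m jog '[[0,[0,0,-2],[0,0,0]],[0,[0,0,-2],[0,0,0]],[0,[0,0,-1],[0,0,0]],[0,[0,0,-1],[0,0,0]],[0,[0,0,0],[0,0,0]]]'
```

```text
t: 2.27
tcp_pos: [526.2, -74.7, 192.3]
ee_rot: [[0.917, 0.4, 0.0], [0.4, -0.917, -0.0], [0.0, 0.0, -1.0]]
wrist_force: [-0.4, -0.7, 1.4]
grip_width: -0.003
grasp_force: 1.3
t: 2.68
tcp_pos: [526.2, -74.7, 186.3]
ee_rot: [[0.916, 0.4, 0.0], [0.4, -0.916, -0.0], [0.0, 0.0, -1.0]]
wrist_force: [0.1, -2.1, 3.7]
grip_width: -0.001
grasp_force: 1.8
```

```bash
python3 -m jog '[[0,[0,0,-1],[0,0,0]],[0,[0,0,-1],[0,0,0]],[0,[0,0,-1],[0,0,0]],[0,[0,0,-1],[0,0,0]],[0,[0,0,-1],[0,0,0]],[0,[0,0,0],[0,0,0]]]'
```

```text
t: 3.18
tcp_pos: [526.2, -74.6, 181.1]
ee_rot: [[0.916, 0.4, -0.0], [0.4, -0.916, -0.0], [-0.0, 0.0, -1.0]]
wrist_force: [0.1, -2.8, 3.5]
grip_width: 0.004
grasp_force: 2.0
```

```bash
python3 -m jog '[[0,[0,0,-1],[0,0,0]],[0,[0,0,-1],[0,0,0]],[0,[0,0,0],[0,0,0]],[0,[0,0,0],[0,0,0]]]'
```

```text
t: 3.52
tcp_pos: [526.3, -74.6, 179.7]
ee_rot: [[0.916, 0.4, 0.0], [0.4, -0.916, -0.0], [0.0, 0.0, -1.0]]
wrist_force: [-2.0, -3.4, 7.4]
grip_width: -0.0
grasp_force: 3.9
```

```bash
python3 -m jog '[[0,[0,0,-1],[0,0,0]],[0,[0,0,0],[0,0,0]],[0,[0,0,0],[0,0,0]]]'
python3 -m jog '[[0,[0,0,3],[0,0,0]],[0,[0,0,10],[0,0,0]],[0,[0,0,20],[0,0,0]],[0,[0,0,20],[0,0,0]]]'
```

```text
t: 3.77
tcp_pos: [526.3, -74.7, 179.0]
ee_rot: [[0.916, 0.4, 0.001], [0.4, -0.916, -0.0], [0.001, 0.001, -1.0]]
wrist_force: [-2.9, -2.8, 9.9]
grip_width: 0.002
grasp_force: 5.0
t: 4.1
tcp_pos: [525.8, -74.3, 231.5]
ee_rot: [[0.916, 0.4, -0.002], [0.4, -0.916, 0.001], [-0.001, -0.001, -1.0]]
wrist_force: [0.8, 0.6, -0.4]
grip_width: -0.002
grasp_force: 0.0
```

```bash
python3 -m jog '[[0,[-7,37.5,0],[0,0,0]],[0,[-7,37.5,0],[0,0,0]],[0,[-7,37.5,0],[0,0,0]],[0,[-7,37.5,0],[0,0,0]],[0,[-7,37.5,0],[0,0,0]],[0,[-7,37.5,0],[0,0,0]],[0,[-7,37.5,0],[0,0,0]],[0,[-6,37.5,0],[0,0,0]]]'
python3 - <<'E'
from h import *
for n in('top','scene'):
    d=grab(n);P=cloud(d)
    for nm,x,y,h in(('tall',527,-73,180),('slim',598,-242,120),('square',471,226,140),('low',613,57,90)):
        r=np.hypot(P[...,0]-x,P[...,1]-y);q=P[(r<13)&(P[...,2]<h+20)];l=P[(r<70)&(abs(P[...,2]-h)<1.2)]
        print(n,nm,len(q),np.median(q[:,2]) if len(q) else 0,l.mean(0))
E
python3 -m jog '[[0,[0,0,-20],[0,0,0]],[0,[0,0,-20],[0,0,0]],[0,[0,0,-15],[0,0,0]],[0,[0,0,-8],[0,0,0]],[0,[0,0,-4],[0,0,0]],[0,[0,0,0],[0,0,0]]]'
```

```text
t: 4.77
tcp_pos: [470.1, 227.4, 231.7]
ee_rot: [[0.916, 0.401, -0.0], [0.401, -0.916, 0.001], [0.0, -0.001, -1.0]]
wrist_force: [0.7, -0.1, 0.1]
grip_width: -0.002
grasp_force: 0.0
top tall 56 181.4942546357761 [525.95023139 -76.18460115 179.93029313]
top slim 47 133.49159387247323 [ 591.93809639 -245.03951139  119.9700531 ]
top square 0 0 [455.56543128 195.80362575 139.87522835]
top low 48 103.26639447785874 [609.78798214  55.89959076  89.96557054]
scene tall 23 182.01795502468258 [532.53335887 -73.28759372 180.07451276]
scene slim 24 133.56766524223576 [ 608.85490071 -238.60172077  120.05098364]
scene square 30 152.12198985596729 [477.43876529 229.86504213 140.00008082]
scene low 32 103.18391555875553 [618.03495623  59.11519538  89.94051738]
t: 5.37
tcp_pos: [471.1, 225.1, 164.0]
ee_rot: [[0.917, 0.4, -0.001], [0.4, -0.917, -0.0], [-0.001, -0.0, -1.0]]
wrist_force: [-0.7, 0.0, -0.0]
grip_width: -0.0
grasp_force: 0.0
```

Tall reads 182 mm, so it is fully down. Next is the square.

```bash
python3 -m jog '[[0,[0,0,-4],[0,0,0]],[0,[0,0,-3],[0,0,0]],[0,[0,0,-2],[0,0,0]],[0,[0,0,-2],[0,0,0]],[0,[0,0,-2],[0,0,0]],[0,[0,0,-2],[0,0,0]],[0,[0,0,-2],[0,0,0]]]'
python3 -m jog '[[0,[0,0,-1],[0,0,0]],[0,[0,0,-1],[0,0,0]],[0,[0,0,-1],[0,0,0]],[0,[0,0,-1],[0,0,0]],[0,[0,0,-1],[0,0,0]],[0,[0,0,0],[0,0,0]]]'
```

```text
t: 5.95
tcp_pos: [471.3, 225.5, 147.5]
ee_rot: [[0.916, 0.4, 0.0], [0.4, -0.916, 0.0], [0.0, 0.0, -1.0]]
wrist_force: [-0.4, -1.3, 4.1]
grip_width: 0.001
grasp_force: 2.1
t: 6.45
tcp_pos: [471.2, 225.4, 142.2]
ee_rot: [[0.916, 0.4, 0.0], [0.4, -0.916, 0.0], [0.0, -0.0, -1.0]]
wrist_force: [1.0, -0.5, 4.3]
grip_width: 0.002
grasp_force: 1.8
```

```bash
python3 -m jog '[[0,[0,0,-1],[0,0,0]],[0,[0,0,-1],[0,0,0]],[0,[0,0,-1],[0,0,0]],[0,[0,0,0],[0,0,0]],[0,[0,0,0],[0,0,0]]]'
```

```text
t: 6.87
tcp_pos: [471.3, 225.5, 139.7]
ee_rot: [[0.916, 0.4, 0.0], [0.4, -0.916, 0.0], [0.0, 0.0, -1.0]]
wrist_force: [-1.4, -0.5, 7.7]
grip_width: 0.002
grasp_force: 4.0
```

```bash
python3 -m jog '[[0,[0,0,-1],[0,0,0]],[0,[0,0,0],[0,0,0]],[0,[0,0,0],[0,0,0]]]'
python3 -m jog '[[0,[0,0,3],[0,0,0]],[0,[0,0,10],[0,0,0]],[0,[0,0,25],[0,0,0]],[0,[0,0,30],[0,0,0]],[0,[0,0,23],[0,0,0]],[0,[0,0,0],[0,0,0]]]'
python3 -m jog '[[0,[20,-24,0],[0,0,0]],[0,[20,-24,0],[0,0,0]],[0,[20,-24,0],[0,0,0]],[0,[20,-24,0],[0,0,0]],[0,[20,-24,0],[0,0,0]],[0,[20,-24,0],[0,0,0]],[0,[22,-24,0],[0,0,0]],[0,[0,0,0],[0,0,0]]]'
python3 - <<'E'
from h import *
for n in('top','scene'):
    d=grab(n);P=cloud(d)
    for nm,x,y,h in(('tall',527,-73,180),('slim',598,-242,120),('square',471,226,140),('low',613,57,90)):
        r=np.hypot(P[...,0]-x,P[...,1]-y);q=P[(r<13)&(P[...,2]<h+20)];l=P[(r<80)&(abs(P[...,2]-h)<1.2)]
        print(n,nm,len(q),np.median(q[:,2]) if len(q) else 0,l.mean(0))
E
```

```text
t: 7.12
tcp_pos: [471.3, 225.5, 138.9]
ee_rot: [[0.916, 0.4, 0.001], [0.4, -0.916, 0.0], [0.001, 0.0, -1.0]]
wrist_force: [-2.0, -2.4, 11.1]
grip_width: 0.001
grasp_force: 5.1
t: 7.62
tcp_pos: [472.1, 225.9, 234.6]
ee_rot: [[0.916, 0.4, 0.005], [0.4, -0.916, 0.002], [0.006, -0.0, -1.0]]
wrist_force: [-0.2, 0.2, 1.0]
grip_width: 0.001
grasp_force: 0.0
t: 8.28
tcp_pos: [615.3, 53.8, 228.1]
ee_rot: [[0.918, 0.398, -0.001], [0.398, -0.918, -0.001], [-0.002, 0.0, -1.0]]
wrist_force: [-0.1, 0.2, -0.6]
grip_width: 0.001
grasp_force: 0.0
top tall 57 181.41120933404477 [525.63136546 -76.19389631 180.07193036]
top slim 53 132.69052413248642 [ 594.37043046 -245.81664559  119.90993518]
top square 56 141.58136744357444 [467.93648288 225.54249873 140.00295696]
top low 0 0 [579.9822026   52.03117388  89.95625863]
scene tall 27 181.72039964029034 [531.48187599 -69.74786377 180.04258495]
scene slim 26 133.11209448037363 [ 610.57031049 -237.81430799  119.95265596]
scene square 30 142.24605993432175 [476.89236628 229.75466437 139.97878881]
scene low 36 102.55680706674605 [619.8313954   59.24563387  89.94879704]
```

```bash
python3 -m jog '[[0,[0,0,-25],[0,0,0]],[0,[0,0,-30],[0,0,0]],[0,[0,0,-30],[0,0,0]],[0,[0,0,-20],[0,0,0]],[0,[0,0,-8],[0,0,0]],[0,[0,0,0],[0,0,0]],[0,[0,0,0],[0,0,0]]]'
python3 -m jog '[[0,[0,0,-3],[0,0,0]],[0,[0,0,-3],[0,0,0]],[0,[0,0,-2],[0,0,0]],[0,[0,0,-2],[0,0,0]],[0,[0,0,-2],[0,0,0]],[0,[0,0,-2],[0,0,0]],[0,[0,0,-2],[0,0,0]]]'
```

```text
t: 8.97
tcp_pos: [613.2, 58.0, 117.4]
ee_rot: [[0.916, 0.401, 0.001], [0.401, -0.916, 0.0], [0.001, 0.0, -1.0]]
wrist_force: [-0.3, -0.8, 0.9]
grip_width: 0.002
grasp_force: 0.0
t: 9.55
tcp_pos: [613.3, 57.4, 100.5]
ee_rot: [[0.916, 0.4, 0.0], [0.4, -0.916, 0.0], [0.0, 0.0, -1.0]]
wrist_force: [-1.9, 0.3, 4.7]
grip_width: 0.0
grasp_force: 2.1
```

```bash
python3 -m jog '[[0,[0,0,-2],[0,0,0]],[0,[0,0,-2],[0,0,0]],[0,[0,0,-1],[0,0,0]],[0,[0,0,-1],[0,0,0]],[0,[0,0,-1],[0,0,0]],[0,[0,0,-1],[0,0,0]],[0,[0,0,0],[0,0,0]]]'
python3 -m jog '[[0,[0,0,-1],[0,0,0]],[0,[0,0,-1],[0,0,0]],[0,[0,0,0],[0,0,0]],[0,[0,0,0],[0,0,0]]]'
```

```text
t: 10.13
tcp_pos: [613.2, 57.4, 92.2]
ee_rot: [[0.916, 0.4, 0.0], [0.4, -0.916, 0.0], [0.0, 0.0, -1.0]]
wrist_force: [-0.5, -0.3, 3.9]
grip_width: -0.003
grasp_force: 1.8
t: 10.47
tcp_pos: [613.2, 57.4, 90.4]
ee_rot: [[0.916, 0.4, 0.0], [0.4, -0.916, -0.0], [0.0, 0.0, -1.0]]
wrist_force: [-1.3, -0.7, 6.3]
grip_width: -0.005
grasp_force: 2.9
```

Two mm more into the seal, then lift clear and check.

```bash
python3 -m jog '[[0,[0,0,-1],[0,0,0]],[0,[0,0,-1],[0,0,0]],[0,[0,0,0],[0,0,0]],[0,[0,0,0],[0,0,0]]]'
python3 -m jog '[[0,[0,0,3],[0,0,0]],[0,[0,0,10],[0,0,0]],[0,[0,0,25],[0,0,0]],[0,[0,0,30],[0,0,0]],[0,[0,0,30],[0,0,0]],[0,[0,0,30],[0,0,0]],[0,[0,0,20],[0,0,0]],[0,[0,0,0],[0,0,0]]]'
python3 -m jog '[[0,[0,0,30],[0,0,0]],[0,[0,0,20],[0,0,0]],[0,[0,0,0],[0,0,0]],[0,[0,0,0],[0,0,0]]]'
python3 - <<'E'
from h import *
for n in('top','scene'):
    d=grab(n);P=cloud(d)
    for nm,x,y,h in(('tall',527,-73,180),('slim',598,-242,120),('square',471,226,140),('low',613,57,90)):
        r=np.hypot(P[...,0]-x,P[...,1]-y);q=P[(r<13)&(P[...,2]<h+20)];l=P[(r<80)&(abs(P[...,2]-h)<1.2)]
        print(n,nm,len(q),np.median(q[:,2]) if len(q) else 0,l.mean(0))
E
ls pics
```

```text
t: 10.8
tcp_pos: [613.3, 57.4, 88.9]
ee_rot: [[0.916, 0.4, 0.0], [0.4, -0.916, -0.0], [0.0, 0.0, -1.0]]
wrist_force: [-3.4, -0.8, 10.2]
grip_width: 0.004
grasp_force: 5.1
t: 11.47
tcp_pos: [614.2, 57.6, 241.7]
ee_rot: [[0.916, 0.4, 0.006], [0.4, -0.916, 0.0], [0.006, 0.002, -1.0]]
wrist_force: [-0.4, -0.1, 0.5]
grip_width: 0.001
grasp_force: 0.0
t: 11.8
tcp_pos: [613.3, 57.5, 286.9]
ee_rot: [[0.916, 0.4, 0.001], [0.4, -0.916, 0.0], [0.001, 0.0, -1.0]]
wrist_force: [-0.5, -0.2, -0.2]
grip_width: -0.0
grasp_force: 0.0
top tall 56 182.67711839372407 [524.82534423 -76.38287608 179.98853316]
top slim 50 133.38011014661595 [ 594.41928553 -243.3403819   119.97191295]
top square 55 142.54849885361432 [470.91248013 225.37022586 139.98996346]
top low 4 89.18795260943727 [580.68693025  58.53674281  89.99124077]
scene tall 25 181.81920510439022 [530.29005946 -68.15384086 180.08871397]
scene slim 30 132.93093199609888 [ 608.14180474 -237.81942945  119.95610902]
scene square 33 142.4891475926022 [477.53691127 228.10695569 139.99383604]
scene low 33 91.58791670838866 [618.54183889  60.24225378  90.00840399]
scene_1.png
scene_3.png
scene_5.png
scene_7.png
top_0.png
top_2.png
top_4.png
top_6.png
```

All three buttons read 2 mm proud of their lids, within depth noise. The slim one is still up and nothing has moved.

```bash
python3 -c "
from workcell import robot
print(robot.finish_job())"
```

```text
the job is handed in; nothing more can be done
None
```

I pressed the tall, square and low containers' buttons fully down in that order, with wrist force readings of about 11 N at most. The slim one's button is still up, and I handed the job in at about 12 s of robot time.

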